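# Dock four keyboard modules in their charging cradles

### The job

Put each of the four loose keyboard modules (square key pad, narrow key strip, T-shaped arrow keys, round dial) into the charging cradle whose recess has its shape, upright and lying flat on the recess floor inside the lip. Lower them into place rather than dropping them from a height, let go of all of them, and leave the little jar in the middle standing where it is.

Things in the scene. Friction and masses are not known exactly. Their poses are not given: they have to be found in the camera images.
- pad: Square key pad, 3 x 3 keys, 60 x 60 mm, x and y along its sides; quarter turns are alike. Loose, about 180 g; aluminium housing 26 mm high (grip its upright sides), blue key caps on top to 36 mm. Origin: centre of the square, at the underside.
- strip: Narrow key strip, one row of four keys, 24 mm (x) by 80 mm (y); half turns are alike. Loose, about 100 g; aluminium housing 26 mm high (grip its upright sides), blue key caps on top to 36 mm. Origin: centre of the strip, at the underside.
- arrows: T-shaped arrow keys: row of three, 24 mm (x) by 60 mm (y), and a stem key 24 mm wide on the middle of its +x side, to x = 31 mm. From the row's back (x = -12) to the stem's end it is 43 mm across; grip there, centred at x = 9.5 mm. Loose, about 100 g; aluminium housing 26 mm high (grip its upright sides), blue caps on top to 36 mm. Origin: centre of the three-key row, at the underside.
- dial: Round dial module, disc 54 mm in diameter; fits at any yaw. Loose, about 160 g; aluminium housing 26 mm high (grip its upright sides), blue knob 42 mm in diameter on top to 36 mm. Origin: centre of the disc, at the underside.
- pad_cradle: Fixed grey charging cradle, black recess 76 x 76 mm: 8 mm play on every side. Lip 6 mm wide, top 7 mm above the table; floor 3 mm above it. Origin: centre of the recess, at table height; a seated module's origin lies over it, axes agreeing (or by quarter turns). Small look-only plug on its +x side.
- strip_cradle: Fixed grey charging cradle, black recess 40 mm (x) by 96 mm (y): 8 mm play on every side. Lip 6 mm wide, top 7 mm above the table; floor 3 mm above it. Origin: centre of the recess, at table height; a seated module's origin lies over it, axes agreeing (or half a turn off). Small look-only plug on its +x side.
- arrows_cradle: Fixed grey charging cradle, black recess T-shaped (row 40 mm in x, 76 in y; stem 40 mm wide, to x = 39 mm): 8 mm play on every side. Lip 6 mm wide, top 7 mm above the table; floor 3 mm above it. Origin: centre of the row's part, at table height; a seated module's origin lies over it, axes agreeing, stem to +x: fits one way only. Small look-only plug on its +x side.
- dial_cradle: Fixed grey charging cradle, black recess round, 70 mm in diameter: 8 mm play on every side. Lip 6 mm wide, top 7 mm above the table; floor 3 mm above it. Origin: centre of the recess, at table height; a seated module's origin lies over it, axes agreeing or not (round). Small look-only plug on its +x side.
- jar: Bystander: small jar with a white lid, 38 mm in diameter, 32 mm high, standing in the middle among the modules and cradles. Origin: centre of its underside. Leave it where it is. (Other clutter among the modules is at most 16 mm high.)
There are look-alikes about, which are no part of the job. Leave any orange or red look-alike of the pad_cradle alone.

How it is judged:
By the outcome, as a careful person would: the job done as asked, in the order asked, and still so for the second after the job is handed in, with the robot touching nothing.
It also fails if it takes over 96 s, if anything falls off the work surface, if the arm or the gripper's body presses on something with over 40 N, if the wrist force passes 120 N, or if a joint passes its speed limit or range.

### The arm

A 7-joint arm with a two-finger parallel gripper is mounted at the origin on the work surface. World frame = base frame: x ahead of the robot, y to its left, z up, the work surface at z = 0. Lengths are in mm, angles in rad, forces in N, time in s.
With the tool pointing down it reaches from about 350 to 900 mm from the base axis. Payload 8.1 kg.
Tool frame: the origin (TCP) lies where the fingers leave the gripper's body, on its centre line; the fingertips stand 66 mm ahead of it and the grasp point (between the pads) lies 47 mm ahead of it; z points along the fingers, y is the line along which they close (so a half turn about z gives the same grasp; the last joint's range is limited). The gripper opens to 92 mm and grips with 3 to 60 N. Pads are 19 mm wide; open, the fingers measure 130 mm over their backs; the gripper's body (75 mm by 190 mm) begins 47 mm behind the grasp point.
Start: joints at [-1.273, 0.434, 0.025, 1.573, -0.012, 1.134, -0.075], TCP at [243.873, 575.469, 292.242] pointing down, gripper open.
Joint ranges: [-2.62, 2.62], [-0.44, 2.09], [-1.27, 1.32], [0.08, 2.57], [-1.32, 4.46], [0.12, 2], [-2.74, 2.74]. Speed limits (rad/s): [2.22, 2.22, 3.01, 3.01, 3.14, 3.14, 3.14].

### API

Orientations are given as a rotation vector (axis times angle).
In Python, from cell import bot gives the robot as it stands.
- The arm moves only by the tool apply_moves, never from a script. Its argument "steps" is a list of rows, each an object of numbers: "x", "y", "z": the shift along the tool's x, y, z each as a share of 0.15 m, from -1 to 1; "ax", "ay", "az": the turn, a rotation vector about the tool's x, y, z each as a share of pi rad, from -1 to 1; "hand": the closure, from 0 (fully open) to 1 (shut). A call has 1 to 8 rows; each row is the pose to reach, as a shift and turn from the pose commanded when the call began, along the tool's axes at that moment, turning the shorter way round; what a row does not reach only later rows make up. A row lasts 1/8 s, in which the tool goes at most 62.5 mm and 10.7 degrees, less where a joint would pass 70% of its speed; a pose out of reach is approached as far as the arm can. A call with a number of a shift or a turn outside -1 to 1 is refused whole. A call with a gripper value outside its range is refused whole. The fingers move at their own pace and stop on an object; the grip force is fixed at half the most. Time passes only in rows, so rows that repeat a pose let the fingers close. It gives the time, the measured TCP pose, the force, the opening and the grip force at its end, in the units of the state.
- bot.get_obs(): the state, without advancing time (a new reading comes with each control period).
- bot.capture(name): name is "scene" or "top" or "wrist"; returns a dict with "img" (420x560x3 uint8, red, green, blue), "depth" (420x560 float32, mm along the optical axis (not along the pixel's ray), 0 where there is no reading), "fx", "fy", "cx", "cy" (pixels), "R" (3x3) and "t" (3): a world point X has camera coordinates R X + t. Camera axes: x right, y down, z forward; pixel columns grow to the right and rows downward; lengths in mm; the calibration is good to about 2 mm. A picture is of the moment at which its call begins.
- bot.sign_off(): hands the job in; it is judged then, once.
The state is a dict: "time_s": time; "qpos": joint angles; "qd": joint speeds; "effort": joint torques, N m; "position": TCP position; "eef_rot": TCP orientation; "contact_force": force on the tool from outside, world axes, zero at the start; "ft_torque": the same for the moment, N m; "grip_width": opening from 0.0 (shut) to 1.0 (fully open); "grip_force": force on a finger pad.
Only numpy, scipy, OpenCV 4.12 (cv2) and the standard library are available. Lean on these libraries where they do the work, as an engineer would, in place of code of your own. Each camera call takes 0.05 s, during which the arm holds its last target. There are 200 camera calls.

## Working session

There is one attempt and no reset: what is moved stays moved. The work goes in short steps, Python scripts to look and compute and a tool call to move; the robot and the scene stay as the last step left them, time stands still between calls to the robot, and variables do not carry over. Pictures are saved under pics/ and viewed, at most 16 in all, crops included, and the job is handed in when it is done.

Besides the shell and the picture viewer there is one more tool, called after ">>>" as name([rows], argument=value, ...), one row to a line, values as JSON. apply_moves: Moves the arm, as the interface text tells. Shift numbers are shares of 0.15 m and turn numbers shares of pi rad, none past 1 either way. Its arguments: {"type":"object","properties":{"steps":{"type":"array"}},"required":["steps"]}

```bash
ls; mkdir -p pics; python3 - <<'E'
from cell import bot
import cv2,numpy as np
o=bot.get_obs();print(o)
for n in("top","scene"):
    c=bot.capture(n);cv2.imwrite(f"pics/{n}0.png",c["img"][...,::-1]);np.savez(f"{n}0.npz",**c)
    print(n,c["fx"],c["cx"],c["cy"],c["R"].round(3).tolist(),c["t"])
E
```

```text
pics
{'time_s': 0.0, 'qpos': array([-1.27256569,  0.43519956,  0.02494946,  1.57407591, -0.01157551,
        1.13398575, -0.0751382 ]), 'qd': array([-0.00081156,  0.00119984,  0.00072029, -0.00087568, -0.00049277,
       -0.00091239,  0.00097621]), 'effort': array([ 1.68607428e-03, -6.67834711e+01,  9.86409858e-01, -3.14460039e+01,
       -6.04011817e-02,  4.29612282e-02,  1.63073746e-04]), 'position': array([243.74731167, 575.07984606, 291.4673636 ]), 'eef_rot': array([-6.25503022e-01, -3.07853463e+00,  2.38163558e-03]), 'contact_force': array([-0.2744876,  0.9159101, -0.9149619]), 'ft_torque': array([-0.05960429, -0.00529021,  0.06971776]), 'grip_force': 0.0, 'grip_width': 0.9972703492454632}
top 445.86493356248235 282.1158734687562 211.81494268408673 [[-0.0, -1.0, 0.023], [-0.988, -0.003, -0.152], [0.152, -0.022, -0.988]] [ -26.43568151  472.47020446 1177.15775549]
scene 387.883337650054 276.5030817629127 202.41574531292946 [[0.759, 0.651, 0.005], [0.497, -0.573, -0.652], [-0.421, 0.497, -0.758]] [-342.13443463 -202.48704996 1066.8958661 ]
```

View pics/top0.png

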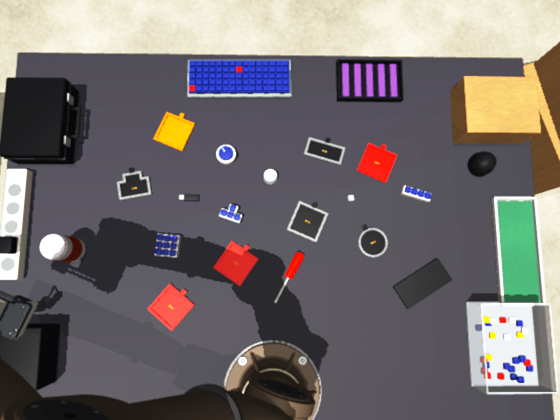

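View pics/scene0.png

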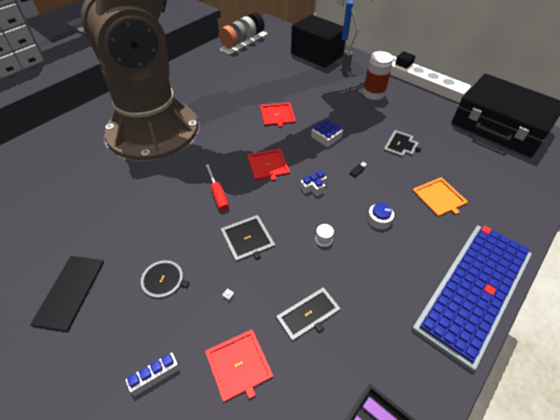

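Top view: the modules are the pad (167,245), strip (417,193), arrows (231,213) and dial (226,154). The grey cradles are pad (308,222), strip (324,150), arrows (134,186) and dial (373,242). The jar is at (270,176).

Things that could be taken for the pad cradle: orange (174,132), and red (378,162), (236,263) and (171,307). I choose the grey one at (308,222). The big keyboard (239,78) could be taken for a module.

```bash
cat > h.py <<'E'
import numpy as np,cv2
from scipy.spatial.transform import Rotation as Ro
def w(c,uv,z):
    uv=np.atleast_2d(np.asarray(uv,float)); R=c["R"];t=c["t"]
    d=np.c_[(uv[:,0]-c["cx"])/c["fx"],(uv[:,1]-c["cy"])/c["fy"],np.ones(len(uv))]@R
    o=-R.T@t; s=(z-o[2])/d[:,2]; return (o+d*s[:,None])[:,:2]
def mask(c,kind):
    h=cv2.cvtColor(c["img"],cv2.COLOR_RGB2HSV).astype(int);H,S,V=h[...,0],h[...,1],h[...,2]
    return ((S>140)&(abs(H-118)<15)&(V>60) if kind=="blue" else (S<50)&(V>90)).astype(np.uint8)
def rect(c,m,uv,r,z):
    """min-area rect in world (x,y) of mask m within r pixels of uv; returns centre,size,yaw(of first side),points"""
    vv,uu=np.nonzero(m); k=np.hypot(uu-uv[0],vv-uv[1])<r
    P=w(c,np.c_[uu[k],vv[k]],z); (ce,sz,a)=cv2.minAreaRect(P.astype(np.float32))
    return np.array(ce),np.array(sz),a,P
def plan(obs,xy,z,tool_y_deg=None):
    """shares of shift/turn from measured pose to TCP at xy,z pointing down, finger line along tool_y_deg (mod 180)"""
    R=Ro.from_rotvec(obs["eef_rot"]); Rm=R.as_matrix()
    yd=np.degrees(np.arctan2(Rm[1,1],Rm[0,1]))
    if tool_y_deg is None: g=yd
    else: g=yd+(tool_y_deg-yd+90)%180-90
    a=np.radians(g); y=np.array([np.cos(a),np.sin(a),0]); zz=np.array([0,0,-1.]); T=np.c_[np.cross(y,zz),y,zz]
    s=Rm.T@(np.array([*xy,z])-obs["position"])/150
    t=(R.inv()*Ro.from_matrix(T)).as_rotvec()/np.pi
    return s.round(3),t.round(4),round(g-yd,1)
E
python3 - <<'E'
from h import *
c=dict(np.load("top0.npz"));b=mask(c,"blue");g=mask(c,"grey")
for n,uv,r in(("pad",(167,245),18),("strip",(417,193),20),("arrows",(231,213),16),("dial",(226,154),14)):
    ce,sz,a,P=rect(c,b,uv,r,36);print(n,ce.round(),sz.round(),round(a,1),P.mean(0).round(),"reach",np.hypot(*ce).round())
for n,uv,r in(("padc",(308,222),28),("stripc",(324,150),26),("arrc",(134,186),24),("dialc",(373,242),24),("jar",(270,176),12)):
    ce,sz,a,P=rect(c,g,uv,r,32 if n=="jar" else 7);print(n,ce.round(),sz.round(),round(a,1),P.mean(0).round(),len(P),np.hypot(*ce).round())
cv2.imwrite("pics/crop1.png",cv2.resize(c["img"][120:270,110:440,::-1],None,fx=2.4,fy=2.4,interpolation=cv2.INTER_CUBIC))
E
```

```text
pad [383. 286.] [52. 51.] 84.9 [383. 286.] reach 478.0
strip [ 529. -401.] [71. 15.] 73.1 [ 529. -400.] reach 664.0
arrows [475. 113.] [51. 34.] 70.4 [470. 114.] reach 489.0
dial [637. 131.] [34. 35.] 28.0 [637. 131.] reach 650.0
padc [449. -99.] [152. 151.] 0.1 [447. -99.] 1758 460.0
stripc [ 657. -146.] [143. 148.] 89.6 [ 656. -146.] 1675 673.0
arrc [549. 387.] [133. 128.] 2.4 [547. 387.] 1303 672.0
dialc [ 394. -279.] [128. 129.] 0.0 [ 392. -280.] 1307 482.0
jar [573.   7.] [62. 61.] 0.3 [573.   8.] 422 573.0
```

View pics/crop1.png

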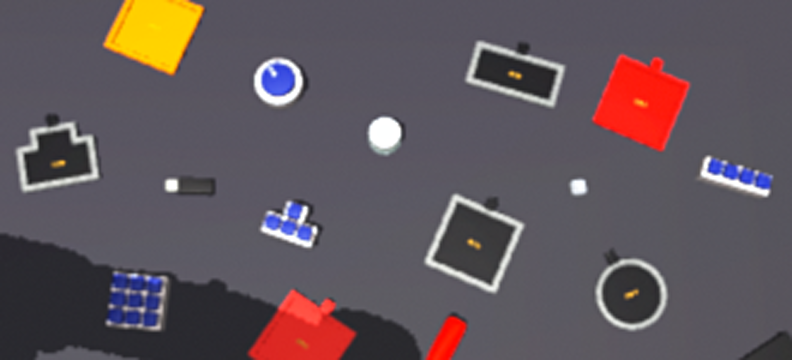

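The crop confirms the choice: the grey cradles are the square (474,243), rectangle (515,73), T (58,160) and circle (631,294), and the modules are where listed. The grey threshold let table pixels in, so I'll raise it.

```bash
sed -i 's/(S<50)&(V>90)/(S<50)\&(V>140)/' h.py
python3 - <<'E'
from h import *
from cell import bot
c=dict(np.load("top0.npz"));g=mask(c,"grey")
for n,uv,r in(("padc",(308,222),28),("stripc",(324,150),26),("arrc",(134,186),24),("dialc",(373,242),24),("jar",(270,176),12)):
    ce,sz,a,P=rect(c,g,uv,r,32 if n=="jar" else 7);print(n,ce.round(1),sz.round(),round(a,1),P.mean(0).round(1),len(P))
    P=P.astype(np.float32)
    if n=="dialc": print(cv2.minEnclosingCircle(P))
    if n=="arrc": print(cv2.minAreaRect(P),cv2.boxPoints(cv2.minAreaRect(P)).round())
    if n=="padc": print(cv2.boxPoints(cv2.minAreaRect(P)).round())
# pixel heights by depth for modules
def X(u,v):
    d=c["depth"][v,u];p=np.array([(u-c["cx"])/c["fx"]*d,(v-c["cy"])/c["fy"]*d,d]);return (c["R"].T@(p-c["t"])).round(1)
for p in((167,245),(417,193),(226,150),(324,150),(308,240),(270,174)):print(p,X(*p))
print(plan(bot.get_obs(),(383,286),260,-5.1+90))
E
```

```text
padc [451.5 -96.2] [91. 90.] 66.6 [450.  -95.7] 338
[[ 392. -120.]
 [ 475. -156.]
 [ 511.  -72.]
 [ 428.  -36.]]
stripc [ 655.3 -147. ] [110.  54.] 73.5 [ 655.  -146.7] 262
arrc [553.8 390.4] [73. 90.] 10.9 [550.9 390.6] 271
((553.7549438476562, 390.4400329589844), (73.06214141845703, 89.59040069580078), 10.859004020690918) [[509. 428.]
 [526. 340.]
 [598. 353.]
 [581. 441.]]
dialc [ 392.5 -277.5] [80. 81.] 62.2 [ 391.7 -278.2] 210
((392.8296203613281, -277.7734680175781), 41.27951431274414)
jar [574.6   8.8] [40. 40.] 44.6 [573.8   8.5] 175
(167, 245) [381.3 280.8  42.6]
(417, 193) [ 526.2 -398.2   36. ]
(226, 150) [644.5 129.4  39.6]
(324, 150) [ 656.8 -146.5    4.4]
(308, 240) [398.9 -98.5   1.1]
(270, 174) [578.7   7.6  33.1]
(array([-1.607, -1.412,  0.212]), array([-0.0004, -0.    , -0.0993]), np.float64(17.9))
```

>>> apply_moves([
  {"x": -0.9,"y": -0.8,"z": 0,"hand": 0},
  {"x": -0.9,"y": -0.8,"z": 0,"hand": 0},
  {"x": -0.9,"y": -0.8,"z": 0,"hand": 0},
  {"x": -0.9,"y": -0.8,"z": 0,"hand": 0},
])

```text
invalid input at $.steps[0]: expected keys x, y, z, ax, ay, az, hand
```

>>> apply_moves([
  {"x": -0.707,"y": -0.612,"z": 0.5,"az": -0.0993,"hand": 0},
  {"x": -0.707,"y": -0.612,"z": 0.5,"az": -0.0993,"hand": 0},
  {"x": -0.707,"y": -0.612,"z": 0.5,"az": -0.0993,"hand": 0},
  {"x": -0.707,"y": -0.612,"z": 0.5,"az": -0.0993,"hand": 0},
  {"x": -0.707,"y": -0.612,"z": 0.5,"az": -0.0993,"hand": 0},
])

```text
invalid input at $.steps[0]: expected keys x, y, z, ax, ay, az, hand
```

```bash
python3 - <<'E'
from h import *
from cell import bot
o=bot.get_obs();print(o["time_s"],o["position"],o["eef_rot"],o["qpos"].round(2))
c=bot.capture("wrist");cv2.imwrite("pics/w1.png",c["img"][...,::-1]);np.savez("w1.npz",**c)
print(c["fx"],c["R"].round(2).tolist(),(-c["R"].T@c["t"]).round())
b=mask(c,"blue");p=c["R"]@np.array([383,286,36])+c["t"];uv=p[:2]/p[2]*c["fx"]+[c["cx"],c["cy"]];print(uv)
ce,sz,a,P=rect(c,b,uv,150,36);print(ce,sz,a)
print(plan(o,ce,73,a))
E
```

```text
0.1 [243.73342092 575.11873598 291.53904433] [-6.25415318e-01 -3.07855448e+00  2.16189386e-03] [-1.27  0.44  0.02  1.57 -0.01  1.13 -0.08]
309.55065553609455 [[0.39, 0.92, -0.0], [0.89, -0.38, 0.26], [0.24, -0.1, -0.97]] [179. 603. 383.]
[126.27779353 370.10354525]
[0. 0.] [0. 0.] 0.0
(array([ 0.   , -4.162,  1.463]), array([-4.000e-04,  3.000e-04,  3.724e-01]), np.float64(-67.0))
```

View pics/w1.png

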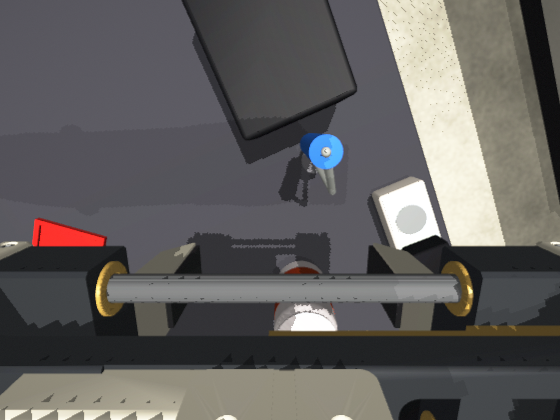

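The wrist view looks down beside the bottle at (305,300), with the gripper covering the lower half. No module is in view, and every move row needs all the keys, so I'll resend the moves.

>>> apply_moves([
  {"x": -0.9,"y": -0.8,"z": 0,"ax": 0,"ay": 0,"az": 0,"hand": 0},
  {"x": -0.9,"y": -0.8,"z": 0,"ax": 0,"ay": 0,"az": 0,"hand": 0},
  {"x": -0.9,"y": -0.8,"z": 0,"ax": 0,"ay": 0,"az": 0,"hand": 0},
  {"x": -0.9,"y": -0.8,"z": 0,"ax": 0,"ay": 0,"az": 0,"hand": 0},
])

```text
time_s: 0.65
position: [324.0, 408.0, 292.4]
eef_rot: [0.636, 3.075, -0.002]
contact_force: [-0.8, 1.1, 0.7]
grip_width: 0.998
grip_force: 0.0
```

>>> apply_moves([
  {"x": -0.707,"y": -0.612,"z": 0.7,"ax": 0,"ay": 0,"az": -0.0993,"hand": 0},
  {"x": -0.707,"y": -0.612,"z": 0.7,"ax": 0,"ay": 0,"az": -0.0993,"hand": 0},
  {"x": -0.707,"y": -0.612,"z": 0.7,"ax": 0,"ay": 0,"az": -0.0993,"hand": 0},
  {"x": -0.707,"y": -0.612,"z": 0.7,"ax": 0,"ay": 0,"az": -0.0993,"hand": 0},
  {"x": -0.707,"y": -0.612,"z": 0.7,"ax": 0,"ay": 0,"az": -0.0993,"hand": 0},
])

```text
time_s: 1.27
position: [383.0, 287.8, 187.5]
eef_rot: [-0.139, -3.138, -0.001]
contact_force: [-0.9, 0.0, -0.2]
grip_width: 1.002
grip_force: 0.0
```

```bash
python3 - <<'E'
from h import *
from cell import bot
o=bot.get_obs();print(o["time_s"],o["position"],o["qpos"].round(2))
print(plan(o,(383,286),73,84.9))
c=bot.capture("top");cv2.imwrite("pics/t2.png",cv2.resize(c["img"][150:350,60:360,::-1],None,fx=2.6,fy=2.6))
E
```

```text
1.275 [382.99385879 287.75396316 187.46545498] [-0.79  0.33  0.05  2.05 -0.02  0.77  0.75]
(array([-0.001, -0.012,  0.763]), array([ 0.0003, -0.    ,  0.0002]), np.float64(-0.0))
```

View pics/t2.png

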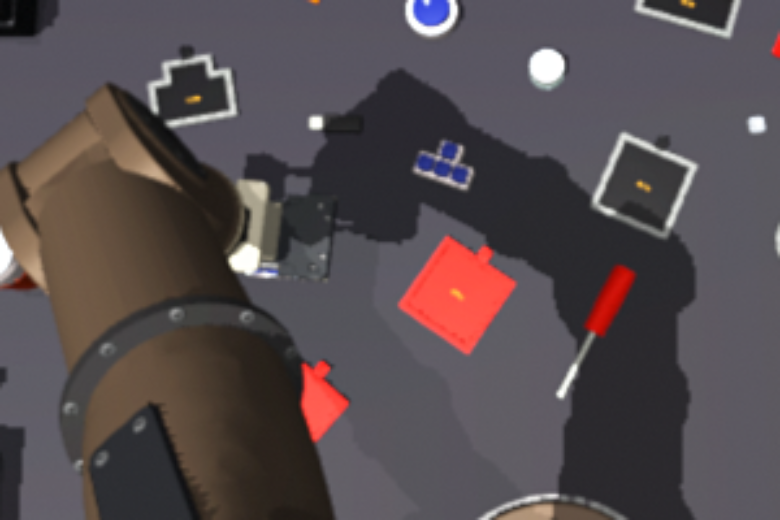

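The arm stands over the pad at crop (290,235), clear of its neighbours. I'll descend and grip.

>>> apply_moves([
  {"x": 0,"y": -0.012,"z": 0.35,"ax": 0,"ay": 0,"az": 0,"hand": 0},
  {"x": 0,"y": -0.012,"z": 0.6,"ax": 0,"ay": 0,"az": 0,"hand": 0},
  {"x": 0,"y": -0.012,"z": 0.76,"ax": 0,"ay": 0,"az": 0,"hand": 0},
  {"x": 0,"y": -0.012,"z": 0.76,"ax": 0,"ay": 0,"az": 0,"hand": 0},
  {"x": 0,"y": -0.012,"z": 0.76,"ax": 0,"ay": 0,"az": 0,"hand": 1},
  {"x": 0,"y": -0.012,"z": 0.76,"ax": 0,"ay": 0,"az": 0,"hand": 1},
  {"x": 0,"y": -0.012,"z": 0.76,"ax": 0,"ay": 0,"az": 0,"hand": 1},
  {"x": 0,"y": -0.012,"z": 0.76,"ax": 0,"ay": 0,"az": 0,"hand": 1},
])

```text
time_s: 2.33
position: [383.3, 285.0, 73.9]
eef_rot: [0.14, 3.138, 0.002]
contact_force: [0.1, 0.4, 6.9]
grip_width: 0.652
grip_force: 30.0
```

>>> apply_moves([
  {"x": 0,"y": 0,"z": -0.02,"ax": 0,"ay": 0,"az": 0,"hand": 1},
  {"x": 0,"y": 0,"z": -0.2,"ax": 0,"ay": 0,"az": 0,"hand": 1},
  {"x": 0,"y": 0,"z": -0.5,"ax": 0,"ay": 0,"az": 0,"hand": 1},
  {"x": 0,"y": 0,"z": -0.6,"ax": 0,"ay": 0,"az": 0,"hand": 1},
  {"x": 0,"y": 0,"z": -0.6,"ax": 0,"ay": 0,"az": 0,"hand": 1},
])

```text
time_s: 2.95
position: [383.2, 284.8, 163.7]
eef_rot: [0.14, 3.137, 0.002]
contact_force: [0.0, -0.1, -1.5]
grip_width: 0.653
grip_force: 30.0
```

```bash
python3 - <<'E'
from h import *
from cell import bot
o=bot.get_obs();print(o["time_s"],o["position"],o["qpos"].round(2),o["grip_width"]*92,o["grip_force"])
print(plan(o,(451.5,-96.2),163,66.6))
E
```

```text
2.95 [383.23274303 284.77194394 163.7450336 ] [-0.79  0.36  0.05  2.08 -0.03  0.7   0.76] 60.089380202996814 29.999126493930817
(array([-0.679, -2.489,  0.003]), array([0.0005, 0.0003, 0.1017]), np.float64(-18.3))
```

>>> apply_moves([
  {"x": -0.23,"y": -0.85,"z": 0,"ax": 0,"ay": 0,"az": 0,"hand": 1},
  {"x": -0.23,"y": -0.85,"z": 0,"ax": 0,"ay": 0,"az": 0,"hand": 1},
  {"x": -0.23,"y": -0.85,"z": 0,"ax": 0,"ay": 0,"az": 0,"hand": 1},
])

```text
time_s: 3.32
position: [405.4, 149.6, 161.7]
eef_rot: [-0.15, -3.135, 0.005]
contact_force: [0.3, 0.6, -1.2]
grip_width: 0.653
grip_force: 30.0
```

>>> apply_moves([
  {"x": -0.23,"y": -0.85,"z": 0,"ax": 0,"ay": 0,"az": 0,"hand": 1},
  {"x": -0.23,"y": -0.85,"z": 0,"ax": 0,"ay": 0,"az": 0,"hand": 1},
  {"x": -0.23,"y": -0.85,"z": 0,"ax": 0,"ay": 0,"az": 0,"hand": 1},
])

```text
time_s: 3.7
position: [428.8, 20.6, 162.1]
eef_rot: [-0.15, -3.136, 0.003]
contact_force: [-1.3, 1.1, -1.2]
grip_width: 0.649
grip_force: 30.0
```

>>> apply_moves([
  {"x": -0.219,"y": -0.789,"z": 0,"ax": 0,"ay": 0,"az": 0.1017,"hand": 1},
  {"x": -0.219,"y": -0.789,"z": 0,"ax": 0,"ay": 0,"az": 0.1017,"hand": 1},
  {"x": -0.219,"y": -0.789,"z": 0,"ax": 0,"ay": 0,"az": 0.1017,"hand": 1},
  {"x": -0.219,"y": -0.789,"z": 0,"ax": 0,"ay": 0,"az": 0.1017,"hand": 1},
  {"x": -0.219,"y": -0.789,"z": 0,"ax": 0,"ay": 0,"az": 0.1017,"hand": 1},
])

```text
time_s: 4.32
position: [451.1, -94.3, 162.7]
eef_rot: [-0.631, -3.076, -0.001]
contact_force: [0.5, 0.3, -0.9]
grip_width: 0.65
grip_force: 30.0
```

```bash
python3 - <<'E'
from h import *
from cell import bot
o=bot.get_obs();print(o["time_s"],o["position"],o["qpos"].round(2),o["grip_width"]*92,o["grip_force"])
print(plan(o,(451.5,-96.2),77,66.6))
c=bot.capture("wrist");cv2.imwrite("pics/w3.png",c["img"][...,::-1]);np.savez("w3.npz",**c)
E
```

```text
4.325 [451.05893407 -94.28370708 162.68963531] [-0.09  0.34  0.23  2.13 -0.12  0.69  1.39] 59.77283617063599 29.999152421951294
(array([-0.009, -0.011,  0.571]), array([ 0.0001, -0.0005,  0.0011]), np.float64(-0.2))
```

View pics/w3.png

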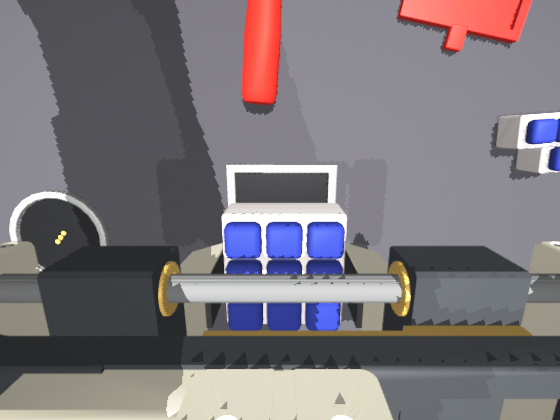

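The pad is held straight, and the recess at (282,185) lines up with it sideways. I'll lower, release and rise.

>>> apply_moves([
  {"x": -0.009,"y": -0.011,"z": 0.25,"ax": 0,"ay": 0,"az": 0,"hand": 1},
  {"x": -0.009,"y": -0.011,"z": 0.45,"ax": 0,"ay": 0,"az": 0,"hand": 1},
  {"x": -0.009,"y": -0.011,"z": 0.53,"ax": 0,"ay": 0,"az": 0,"hand": 1},
  {"x": -0.009,"y": -0.011,"z": 0.57,"ax": 0,"ay": 0,"az": 0,"hand": 1},
  {"x": -0.009,"y": -0.011,"z": 0.57,"ax": 0,"ay": 0,"az": 0,"hand": 1},
  {"x": -0.009,"y": -0.011,"z": 0.57,"ax": 0,"ay": 0,"az": 0,"hand": 0},
  {"x": -0.009,"y": -0.011,"z": 0.57,"ax": 0,"ay": 0,"az": 0,"hand": 0},
  {"x": -0.009,"y": -0.011,"z": 0.57,"ax": 0,"ay": 0,"az": 0,"hand": 0},
])

```text
time_s: 5.38
position: [452.2, -98.4, 78.2]
eef_rot: [0.637, 3.075, 0.0]
contact_force: [-0.2, 0.5, 0.2]
grip_width: 0.929
grip_force: 0.0
```

>>> apply_moves([
  {"x": 0,"y": 0,"z": -0.2,"ax": 0,"ay": 0,"az": 0,"hand": 0},
  {"x": 0,"y": 0,"z": -0.6,"ax": 0,"ay": 0,"az": 0,"hand": 0},
  {"x": 0,"y": 0,"z": -0.6,"ax": 0,"ay": 0,"az": 0,"hand": 0},
])

```text
time_s: 5.75
position: [454.1, -98.8, 171.4]
eef_rot: [0.636, 3.069, 0.002]
contact_force: [0.8, 0.5, -0.4]
grip_width: 1.004
grip_force: 0.0
```

```bash
python3 - <<'E'
from h import *
from cell import bot
o=bot.get_obs();print(o["time_s"],o["position"],o["grip_width"]*92)
print(plan(o,(529,-401),163,-16.9))
E
```

```text
5.75 [454.10105028 -98.77308962 171.44083127] 92.36440070399051
(array([-1.258, -1.651,  0.061]), array([0.0023, 0.0012, 0.4638]), np.float64(-83.5))
```

>>> apply_moves([
  {"x": -0.6,"y": -0.8,"z": 0,"ax": 0,"ay": 0,"az": 0,"hand": 0},
  {"x": -0.6,"y": -0.8,"z": 0,"ax": 0,"ay": 0,"az": 0,"hand": 0},
  {"x": -0.6,"y": -0.8,"z": 0,"ax": 0,"ay": 0,"az": 0,"hand": 0},
])

```text
time_s: 6.12
position: [486.6, -248.2, 167.3]
eef_rot: [0.643, 3.075, -0.003]
contact_force: [-0.5, 0.5, -0.3]
grip_width: 1.002
grip_force: 0.0
```

>>> apply_moves([
  {"x": -0.658,"y": -0.851,"z": 0.061,"ax": 0,"ay": 0,"az": 0.464,"hand": 0},
  {"x": -0.658,"y": -0.851,"z": 0.061,"ax": 0,"ay": 0,"az": 0.464,"hand": 0},
  {"x": -0.658,"y": -0.851,"z": 0.061,"ax": 0,"ay": 0,"az": 0.464,"hand": 0},
  {"x": -0.658,"y": -0.851,"z": 0.061,"ax": 0,"ay": 0,"az": 0.464,"hand": 0},
  {"x": -0.658,"y": -0.851,"z": 0.061,"ax": 0,"ay": 0,"az": 0.464,"hand": 0},
  {"x": -0.658,"y": -0.851,"z": 0.061,"ax": 0,"ay": 0,"az": 0.464,"hand": 0},
  {"x": -0.658,"y": -0.851,"z": 0.061,"ax": 0,"ay": 0,"az": 0.464,"hand": 0},
  {"x": -0.658,"y": -0.851,"z": 0.061,"ax": 0,"ay": 0,"az": 0.464,"hand": 0},
])

```text
time_s: 7.12
position: [526.4, -400.2, 157.5]
eef_rot: [-2.528, -1.863, 0.001]
contact_force: [0.8, -0.2, -0.4]
grip_width: 1.003
grip_force: 0.0
```

```bash
python3 - <<'E'
from h import *
from cell import bot
o=bot.get_obs();print(o["time_s"],o["position"],o["qpos"].round(2))
print(plan(o,(529,-401),73,-16.9))
c=bot.capture("wrist");ce,sz,a,P=rect(c,mask(c,"blue"),(280,280),120,36);print(ce,sz,a)
c=bot.capture("top");ce,sz,a,P=rect(c,mask(c,"blue"),(308,222),28,39);print("pad",ce,sz,a)
g=mask(c,"grey");cv2.imwrite("pics/t4.png",cv2.resize(c["img"][120:290,230:480,::-1],None,fx=3,fy=3))
E
```

```text
7.125 [ 526.40034099 -400.22495587  157.46446454] [ 0.16  0.7   0.66  1.66 -0.5   0.96  0.7 ]
(array([0.   , 0.019, 0.563]), array([-0.0004, -0.0001, -0.0018]), np.float64(0.3))
[ 528.26477051 -398.6265564 ] [70.31751251 15.42533112] 72.46416473388672
pad [0. 0.] [0. 0.] 0.0
```

View pics/t4.png

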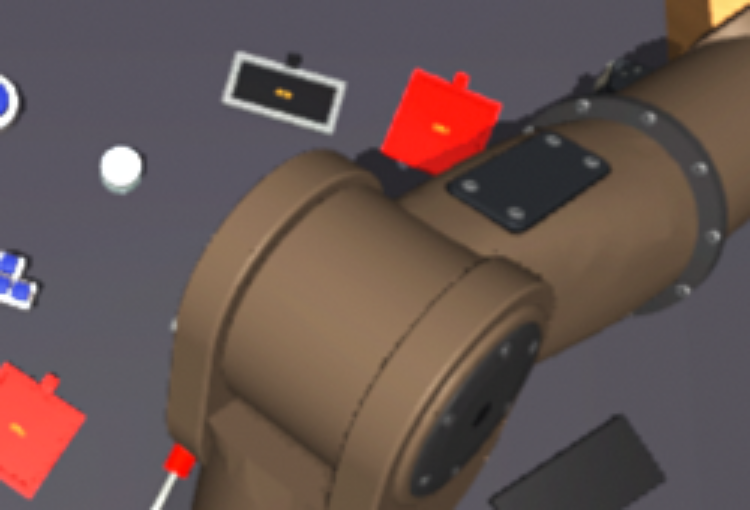

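The arm hides the pad cradle from above, so I'll check it later. The wrist estimate of the strip agrees with the earlier one within 2 mm, so I'll grip it.

>>> apply_moves([
  {"x": 0,"y": 0.015,"z": 0.25,"ax": 0,"ay": 0,"az": 0,"hand": 0},
  {"x": 0,"y": 0.015,"z": 0.45,"ax": 0,"ay": 0,"az": 0,"hand": 0},
  {"x": 0,"y": 0.015,"z": 0.56,"ax": 0,"ay": 0,"az": 0,"hand": 0},
  {"x": 0,"y": 0.015,"z": 0.56,"ax": 0,"ay": 0,"az": 0,"hand": 0.4},
  {"x": 0,"y": 0.015,"z": 0.56,"ax": 0,"ay": 0,"az": 0,"hand": 1},
  {"x": 0,"y": 0.015,"z": 0.56,"ax": 0,"ay": 0,"az": 0,"hand": 1},
  {"x": 0,"y": 0.015,"z": 0.56,"ax": 0,"ay": 0,"az": 0,"hand": 1},
  {"x": 0,"y": 0.015,"z": 0.56,"ax": 0,"ay": 0,"az": 0,"hand": 1},
])

```text
time_s: 8.22
position: [529.0, -401.2, 74.9]
eef_rot: [2.524, 1.87, 0.0]
contact_force: [-0.1, -0.3, 0.2]
grip_width: 0.506
grip_force: 0.0
```

>>> apply_moves([
  {"x": 0,"y": 0,"z": 0,"ax": 0,"ay": 0,"az": 0,"hand": 1},
  {"x": 0,"y": 0,"z": 0,"ax": 0,"ay": 0,"az": 0,"hand": 1},
  {"x": 0,"y": 0,"z": -0.2,"ax": 0,"ay": 0,"az": 0,"hand": 1},
  {"x": 0,"y": 0,"z": -0.5,"ax": 0,"ay": 0,"az": 0,"hand": 1},
  {"x": 0,"y": 0,"z": -0.6,"ax": 0,"ay": 0,"az": 0,"hand": 1},
])

```text
time_s: 8.85
position: [529.5, -402.2, 167.2]
eef_rot: [2.522, 1.868, 0.002]
contact_force: [-1.1, -0.6, -0.8]
grip_width: 0.258
grip_force: 30.0
```

```bash
python3 - <<'E'
from h import *
from cell import bot
o=bot.get_obs();print(o["time_s"],o["position"],o["qpos"].round(2),o["grip_width"]*92,o["grip_force"])
print(plan(o,(655.3,-147),163,-16.5))
E
```

```text
8.85 [ 529.47373281 -402.24843088  167.18919731] [ 0.16  0.69  0.67  1.64 -0.49  0.98  0.7 ] 23.739659977189344 29.998622238636017
(array([1.872, 0.307, 0.027]), array([ 0.0011,  0.0004, -0.0024]), np.float64(0.4))
```

```bash
python3 - <<'E'
from h import *
from cell import bot
c=bot.capture("wrist");cv2.imwrite("pics/w5.png",c["img"][...,::-1])
m=mask(c,"blue").astype(bool);m[:, :150]=0;m[:,420:]=0;v,u=np.nonzero(m);d=c["depth"][v,u]
X=(np.c_[(u-c["cx"])/c["fx"]*d,(v-c["cy"])/c["fy"]*d,d]-c["t"])@c["R"]
o=bot.get_obs();print(o["position"],len(X),np.percentile(X[:,2],[5,25,50,75,95]),X[:,:2].mean(0))
E
```

```text
[ 529.67334955 -402.2918158   167.87980712] 3019 [121.98456205 124.1412556  124.82716573 125.32810257 126.01660832] [ 532.0699192  -392.04140974]
```

View pics/w5.png

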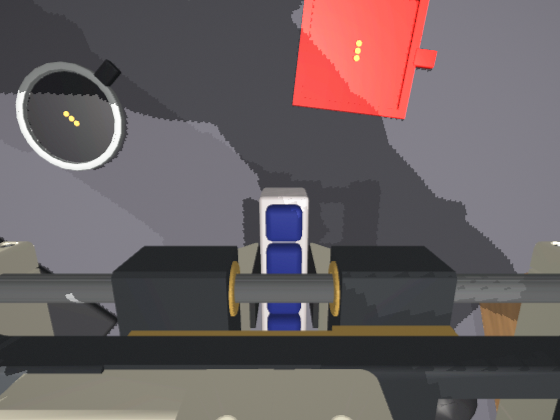

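The strip is held level and about 3.6 mm lower in the fingers than planned: its caps are at z = 125.5 with the TCP at 167.9. I'll carry it over and lower it to a TCP height of about 81.

>>> apply_moves([
  {"x": 0.93,"y": 0.15,"z": 0,"ax": 0,"ay": 0,"az": 0,"hand": 1},
  {"x": 0.93,"y": 0.15,"z": 0,"ax": 0,"ay": 0,"az": 0,"hand": 1},
  {"x": 0.93,"y": 0.15,"z": 0,"ax": 0,"ay": 0,"az": 0,"hand": 1},
])

```text
time_s: 9.28
position: [593.3, -268.0, 162.6]
eef_rot: [-2.514, -1.877, -0.002]
contact_force: [0.2, -0.8, -0.8]
grip_width: 0.258
grip_force: 30.0
```

>>> apply_moves([
  {"x": 0.94,"y": 0.157,"z": 0.1,"ax": 0,"ay": 0,"az": -0.0024,"hand": 1},
  {"x": 0.94,"y": 0.157,"z": 0.1,"ax": 0,"ay": 0,"az": -0.0024,"hand": 1},
  {"x": 0.94,"y": 0.157,"z": 0.1,"ax": 0,"ay": 0,"az": -0.0024,"hand": 1},
  {"x": 0.94,"y": 0.157,"z": 0.1,"ax": 0,"ay": 0,"az": -0.0024,"hand": 1},
  {"x": 0.94,"y": 0.157,"z": 0.1,"ax": 0,"ay": 0,"az": -0.0024,"hand": 1},
])

```text
time_s: 9.9
position: [653.3, -149.2, 149.6]
eef_rot: [2.519, 1.875, -0.002]
contact_force: [0.7, -0.6, -0.6]
grip_width: 0.257
grip_force: 30.0
```

```bash
python3 - <<'E'
from h import *
from cell import bot
o=bot.get_obs();print(o["time_s"],o["position"],o["qpos"].round(2),o["grip_width"]*92,o["grip_force"])
c=bot.capture("wrist");cv2.imwrite("pics/w6.png",c["img"][...,::-1])
m=mask(c,"blue").astype(bool);m[:, :200]=0;m[:,360:]=0;v,u=np.nonzero(m);P=w(c,np.c_[u,v],o["position"][2]-42.5);print(cv2.minAreaRect(P.astype(np.float32)))
c=bot.capture("top")
ce,sz,a,P=rect(c,mask(c,"blue"),(308,222),28,39);print("pad",ce,sz,a)
print(plan(o,(655.3,-147),81,-16.5))
E
```

```text
9.9 [ 653.34466878 -149.15566513  149.58636095] [-0.27  0.72  0.67  1.64 -0.52  0.97  0.3 ] 23.632144926062065 29.998611509799957
((654.3865356445312, -143.5726318359375), (63.65760040283203, 15.83340072631836), 73.47966766357422)
pad [451.85287476 -97.44319153] [50.26337814 51.60549164] 66.63935089111328
(array([0.018, 0.008, 0.457]), array([-0.0001,  0.0006, -0.0009]), np.float64(0.2))
```

View pics/w6.png

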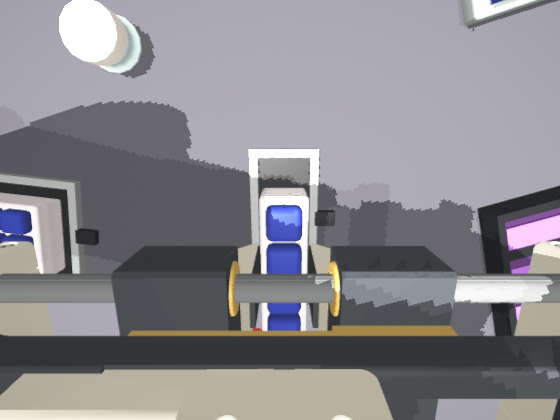

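The pad shows in its cradle at left (25,225), within 1.5 mm of centre. The strip is aligned over its recess at (285,200), so I'll lower it.

>>> apply_moves([
  {"x": 0.003,"y": 0.012,"z": 0.2,"ax": 0,"ay": 0,"az": 0,"hand": 1},
  {"x": 0.003,"y": 0.012,"z": 0.35,"ax": 0,"ay": 0,"az": 0,"hand": 1},
  {"x": 0.003,"y": 0.012,"z": 0.42,"ax": 0,"ay": 0,"az": 0,"hand": 1},
  {"x": 0.003,"y": 0.012,"z": 0.45,"ax": 0,"ay": 0,"az": 0,"hand": 1},
  {"x": 0.003,"y": 0.012,"z": 0.45,"ax": 0,"ay": 0,"az": 0,"hand": 1},
])

```text
time_s: 10.62
position: [656.5, -146.6, 82.3]
eef_rot: [2.517, 1.88, 0.0]
contact_force: [0.3, 0.3, -1.0]
grip_width: 0.257
grip_force: 30.0
```

>>> apply_moves([
  {"x": -0.018,"y": -0.003,"z": 0.007,"ax": 0,"ay": 0,"az": 0,"hand": 1},
  {"x": -0.018,"y": -0.003,"z": 0.014,"ax": 0,"ay": 0,"az": 0,"hand": 1},
  {"x": -0.018,"y": -0.003,"z": 0.014,"ax": 0,"ay": 0,"az": 0,"hand": 1},
])

```text
time_s: 11.0
position: [655.3, -149.0, 80.3]
eef_rot: [2.517, 1.88, 0.0]
contact_force: [0.0, -1.3, -0.2]
grip_width: 0.264
grip_force: 30.0
```

>>> apply_moves([
  {"x": 0,"y": 0,"z": 0.004,"ax": 0,"ay": 0,"az": 0,"hand": 1},
  {"x": 0,"y": 0,"z": 0.007,"ax": 0,"ay": 0,"az": 0,"hand": 0.2},
  {"x": 0,"y": 0,"z": 0.007,"ax": 0,"ay": 0,"az": 0,"hand": 0},
  {"x": 0,"y": 0,"z": 0.007,"ax": 0,"ay": 0,"az": 0,"hand": 0},
  {"x": 0,"y": 0,"z": -0.2,"ax": 0,"ay": 0,"az": 0,"hand": 0},
  {"x": 0,"y": 0,"z": -0.5,"ax": 0,"ay": 0,"az": 0,"hand": 0},
  {"x": 0,"y": 0,"z": -0.6,"ax": 0,"ay": 0,"az": 0,"hand": 0},
])

```text
time_s: 11.88
position: [656.2, -149.5, 172.7]
eef_rot: [2.515, 1.878, 0.004]
contact_force: [-0.3, -0.4, -0.3]
grip_width: 0.863
grip_force: 0.0
```

```bash
python3 - <<'E'
from h import *
from cell import bot
o=bot.get_obs();print(o["time_s"],o["position"],o["qpos"].round(2))
print(plan(o,(475,113),170,-19.6))
E
```

```text
11.875 [ 656.24886418 -149.49166331  172.72578043] [-0.27  0.7   0.69  1.62 -0.5   1.01  0.29]
(array([ 1.335, -1.656,  0.012]), array([ 0.0012, -0.0001,  0.0172]), np.float64(-3.1))
```

>>> apply_moves([
  {"x": 0.66,"y": -0.82,"z": 0,"ax": 0,"ay": 0,"az": 0,"hand": 0},
  {"x": 0.66,"y": -0.82,"z": 0,"ax": 0,"ay": 0,"az": 0,"hand": 0},
  {"x": 0.66,"y": -0.82,"z": 0,"ax": 0,"ay": 0,"az": 0,"hand": 0},
  {"x": 0.66,"y": -0.82,"z": 0,"ax": 0,"ay": 0,"az": 0,"hand": 0},
])

```text
time_s: 12.38
position: [563.8, -15.8, 169.3]
eef_rot: [-2.511, -1.884, 0.001]
contact_force: [0.2, -0.3, 0.2]
grip_width: 0.998
grip_force: 0.0
```

>>> apply_moves([
  {"x": 0.675,"y": -0.836,"z": 0.08,"ax": 0,"ay": 0,"az": 0.0172,"hand": 0},
  {"x": 0.675,"y": -0.836,"z": 0.08,"ax": 0,"ay": 0,"az": 0.0172,"hand": 0},
  {"x": 0.675,"y": -0.836,"z": 0.08,"ax": 0,"ay": 0,"az": 0.0172,"hand": 0},
  {"x": 0.675,"y": -0.836,"z": 0.08,"ax": 0,"ay": 0,"az": 0.0172,"hand": 0},
  {"x": 0.675,"y": -0.836,"z": 0.08,"ax": 0,"ay": 0,"az": 0.0172,"hand": 0},
])

```text
time_s: 13.0
position: [474.9, 112.6, 158.2]
eef_rot: [2.567, 1.809, 0.001]
contact_force: [0.9, -0.1, -0.1]
grip_width: 0.995
grip_force: 0.0
```

```bash
python3 - <<'E'
from h import *
from cell import bot
o=bot.get_obs();print(o["time_s"],o["position"],o["qpos"].round(2))
c=bot.capture("wrist");cv2.imwrite("pics/w7.png",c["img"][...,::-1])
c=bot.capture("top");ce,sz,a,P=rect(c,mask(c,"blue"),(324,150),24,39);print("strip",ce,sz,a,P.mean(0))
c=dict(np.load("top0.npz"));vv,uu=np.nonzero(mask(c,"blue"));k=np.hypot(uu-231,vv-213)<17
P=w(c,np.c_[uu[k],vv[k]],36);print(cv2.boxPoints(cv2.minAreaRect(P.astype(np.float32))).round(),P.mean(0))
vv,uu=np.nonzero(mask(c,"blue")|(mask(c,"grey")));k=np.hypot(uu-231,vv-213)<19
P=w(c,np.c_[uu[k],vv[k]],26);print(cv2.minAreaRect(P.astype(np.float32)),P.mean(0))
print(plan(o,(475,113),73,-19.6))
E
```

```text
13.0 [474.94276069 112.64463519 158.18891098] [-0.91  0.47  0.77  2.1  -0.47  0.75 -0.18]
strip [ 655.27868652 -148.90466309] [68.76698303 12.71902752] 73.8438949584961 [ 655.37641587 -148.79671201]
[[451.  94.]
 [483.  83.]
 [500. 131.]
 [468. 142.]] [470.30460413 114.40337354]
((472.8866271972656, 114.28852081298828), (61.642662048339844, 42.67961120605469), 71.60601806640625) [468.5406039  114.78097992]
(array([ 0.002, -0.001,  0.568]), array([ 0.0005,  0.0001, -0.0002]), np.float64(0.0))
```

View pics/w7.png

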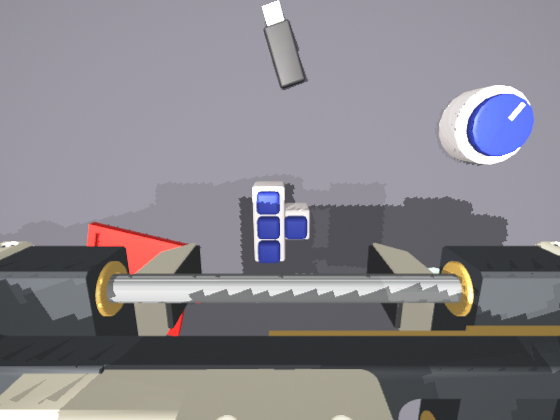

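The strip is seated within 2 mm of its cradle centre. The arrows, row at (268,225) and stem at (297,225), sit straight between the fingers. Descend and grip.

>>> apply_moves([
  {"x": -0.002,"y": -0.006,"z": 0.25,"ax": 0,"ay": 0,"az": 0,"hand": 0.2},
  {"x": -0.002,"y": -0.006,"z": 0.45,"ax": 0,"ay": 0,"az": 0,"hand": 0.2},
  {"x": -0.002,"y": -0.006,"z": 0.56,"ax": 0,"ay": 0,"az": 0,"hand": 0.2},
  {"x": -0.002,"y": -0.006,"z": 0.56,"ax": 0,"ay": 0,"az": 0,"hand": 0.2},
  {"x": -0.002,"y": -0.006,"z": 0.56,"ax": 0,"ay": 0,"az": 0,"hand": 1},
  {"x": -0.002,"y": -0.006,"z": 0.56,"ax": 0,"ay": 0,"az": 0,"hand": 1},
  {"x": -0.002,"y": -0.006,"z": 0.56,"ax": 0,"ay": 0,"az": 0,"hand": 1},
  {"x": -0.002,"y": -0.006,"z": 0.56,"ax": 0,"ay": 0,"az": 0,"hand": 1},
])

```text
time_s: 14.1
position: [473.2, 113.9, 74.4]
eef_rot: [2.567, 1.812, 0.001]
contact_force: [-1.1, 1.1, 5.3]
grip_width: 0.465
grip_force: 30.0
```

>>> apply_moves([
  {"x": 0,"y": 0,"z": 0,"ax": 0,"ay": 0,"az": 0,"hand": 1},
  {"x": 0,"y": 0,"z": 0,"ax": 0,"ay": 0,"az": 0,"hand": 1},
])

```text
time_s: 14.35
position: [473.2, 113.9, 74.4]
eef_rot: [-2.567, -1.811, -0.001]
contact_force: [-1.8, 0.1, 6.2]
grip_width: 0.469
grip_force: 30.0
```

>>> apply_moves([
  {"x": 0,"y": 0,"z": -0.1,"ax": 0,"ay": 0,"az": 0,"hand": 1},
  {"x": 0,"y": 0,"z": -0.4,"ax": 0,"ay": 0,"az": 0,"hand": 1},
  {"x": 0,"y": 0,"z": -0.6,"ax": 0,"ay": 0,"az": 0,"hand": 1},
  {"x": 0,"y": 0,"z": -0.6,"ax": 0,"ay": 0,"az": 0,"hand": 1},
])

```text
time_s: 14.85
position: [474.0, 114.0, 166.3]
eef_rot: [2.566, 1.811, 0.006]
contact_force: [1.4, -0.2, -1.4]
grip_width: 0.466
grip_force: 30.0
```

```bash
python3 - <<'E'
from h import *
from cell import bot
o=bot.get_obs();print(o["time_s"],o["position"],o["qpos"].round(2),o["grip_width"]*92)
print(plan(o,(553.8,390.4),163,10.9))
E
```

```text
14.85 [473.95010812 113.99525892 166.2940274 ] [-0.93  0.45  0.79  2.1  -0.47  0.77 -0.19] 42.86312475772973
(array([ 1.914, -0.116,  0.027]), array([ 0.0011, -0.0007, -0.1693]), np.float64(30.5))
```

>>> apply_moves([
  {"x": 0.95,"y": -0.06,"z": 0,"ax": 0,"ay": 0,"az": 0,"hand": 1},
  {"x": 0.95,"y": -0.06,"z": 0,"ax": 0,"ay": 0,"az": 0,"hand": 1},
  {"x": 0.95,"y": -0.06,"z": 0,"ax": 0,"ay": 0,"az": 0,"hand": 1},
  {"x": 0.95,"y": -0.06,"z": 0,"ax": 0,"ay": 0,"az": 0,"hand": 1},
])

```text
time_s: 15.35
position: [511.7, 251.7, 163.1]
eef_rot: [2.564, 1.814, -0.002]
contact_force: [-0.5, -1.5, -0.8]
grip_width: 0.466
grip_force: 30.0
```

>>> apply_moves([
  {"x": 0.962,"y": -0.056,"z": 0.1,"ax": 0,"ay": 0,"az": -0.169,"hand": 1},
  {"x": 0.962,"y": -0.056,"z": 0.1,"ax": 0,"ay": 0,"az": -0.169,"hand": 1},
  {"x": 0.962,"y": -0.056,"z": 0.1,"ax": 0,"ay": 0,"az": -0.169,"hand": 1},
  {"x": 0.962,"y": -0.056,"z": 0.1,"ax": 0,"ay": 0,"az": -0.169,"hand": 1},
  {"x": 0.962,"y": -0.056,"z": 0.1,"ax": 0,"ay": 0,"az": -0.169,"hand": 1},
  {"x": 0.962,"y": -0.056,"z": 0.1,"ax": 0,"ay": 0,"az": -0.169,"hand": 1},
])

```text
time_s: 16.1
position: [552.9, 387.5, 149.3]
eef_rot: [2.007, 2.417, -0.001]
contact_force: [1.0, 0.1, -0.6]
grip_width: 0.468
grip_force: 30.0
```

```bash
python3 - <<'E'
from h import *
from cell import bot
o=bot.get_obs();print(o["time_s"],o["position"],o["qpos"].round(2),o["grip_width"]*92)
print(plan(o,(553.8,390.4),78,10.9))
c=bot.capture("wrist");cv2.imwrite("pics/w8.png",c["img"][...,::-1])
E
```

```text
16.1 [552.88181599 387.52505689 149.25495398] [-1.05  0.71  0.58  1.62 -0.45  0.95 -0.12] 43.04254381509408
(array([0.018, 0.01 , 0.475]), array([-0.0001,  0.0003, -0.0017]), np.float64(0.3))
```

View pics/w8.png

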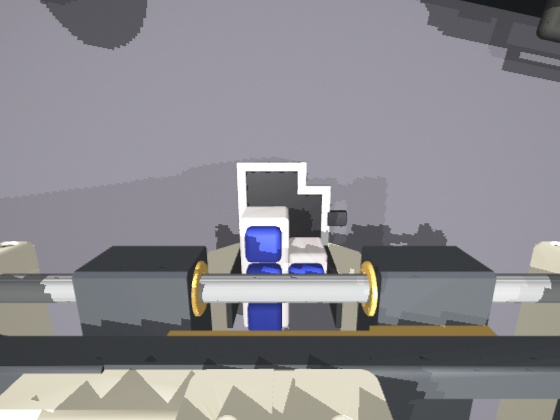

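The arrows module is centred sideways over the T recess at (283,200), with its stem on the plug side as it should be. Lower.

>>> apply_moves([
  {"x": 0.004,"y": 0.004,"z": 0.2,"ax": 0,"ay": 0,"az": 0,"hand": 1},
  {"x": 0.004,"y": 0.004,"z": 0.35,"ax": 0,"ay": 0,"az": 0,"hand": 1},
  {"x": 0.004,"y": 0.004,"z": 0.42,"ax": 0,"ay": 0,"az": 0,"hand": 1},
  {"x": 0.004,"y": 0.004,"z": 0.45,"ax": 0,"ay": 0,"az": 0,"hand": 1},
  {"x": 0.004,"y": 0.004,"z": 0.46,"ax": 0,"ay": 0,"az": 0,"hand": 1},
  {"x": 0.004,"y": 0.004,"z": 0.46,"ax": 0,"ay": 0,"az": 0,"hand": 1},
])

```text
time_s: 16.9
position: [553.5, 390.6, 80.7]
eef_rot: [2.002, 2.421, 0.002]
contact_force: [0.5, 0.5, -1.8]
grip_width: 0.468
grip_force: 30.0
```

Position is right to 0.5 mm. Lower the last 3 mm, release and rise.

>>> apply_moves([
  {"x": 0,"y": 0,"z": 0.01,"ax": 0,"ay": 0,"az": 0,"hand": 1},
  {"x": 0,"y": 0,"z": 0.02,"ax": 0,"ay": 0,"az": 0,"hand": 1},
  {"x": 0,"y": 0,"z": 0.022,"ax": 0,"ay": 0,"az": 0,"hand": 1},
  {"x": 0,"y": 0,"z": 0.022,"ax": 0,"ay": 0,"az": 0,"hand": 0.2},
  {"x": 0,"y": 0,"z": 0.022,"ax": 0,"ay": 0,"az": 0,"hand": 0},
  {"x": 0,"y": 0,"z": 0.022,"ax": 0,"ay": 0,"az": 0,"hand": 0},
  {"x": 0,"y": 0,"z": -0.3,"ax": 0,"ay": 0,"az": 0,"hand": 0},
  {"x": 0,"y": 0,"z": -0.6,"ax": 0,"ay": 0,"az": 0,"hand": 0},
])

```text
time_s: 17.9
position: [553.0, 390.2, 170.8]
eef_rot: [2.002, 2.421, -0.002]
contact_force: [1.0, 0.4, -0.4]
grip_width: 0.96
grip_force: 0.0
```

```bash
python3 - <<'E'
from h import *
from cell import bot
o=bot.get_obs();print(o["time_s"],o["position"],o["qpos"].round(2),o["grip_width"])
print(plan(o,(637,131),170,10.9))
E
```

```text
17.9 [553.00482282 390.21848481 170.78695633] [-1.06  0.69  0.6   1.6  -0.44  0.99 -0.13] 0.959575840363241
(array([-1.803,  0.226,  0.006]), array([-0.0002,  0.0002, -0.0004]), np.float64(0.1))
```

>>> apply_moves([
  {"x": -0.9,"y": 0.113,"z": 0,"ax": 0,"ay": 0,"az": 0,"hand": 0},
  {"x": -0.9,"y": 0.113,"z": 0,"ax": 0,"ay": 0,"az": 0,"hand": 0},
  {"x": -0.9,"y": 0.113,"z": 0,"ax": 0,"ay": 0,"az": 0,"hand": 0},
  {"x": -0.9,"y": 0.113,"z": 0,"ax": 0,"ay": 0,"az": 0,"hand": 0},
])

```text
time_s: 18.4
position: [595.5, 260.2, 170.1]
eef_rot: [-2.004, -2.419, -0.0]
contact_force: [-0.6, 0.9, 0.0]
grip_width: 0.998
grip_force: 0.0
```

>>> apply_moves([
  {"x": -0.903,"y": 0.113,"z": 0.08,"ax": 0,"ay": 0,"az": 0,"hand": 0},
  {"x": -0.903,"y": 0.113,"z": 0.08,"ax": 0,"ay": 0,"az": 0,"hand": 0},
  {"x": -0.903,"y": 0.113,"z": 0.08,"ax": 0,"ay": 0,"az": 0,"hand": 0},
  {"x": -0.903,"y": 0.113,"z": 0.08,"ax": 0,"ay": 0,"az": 0,"hand": 0},
  {"x": -0.903,"y": 0.113,"z": 0.08,"ax": 0,"ay": 0,"az": 0,"hand": 0},
])

```text
time_s: 19.02
position: [636.7, 134.6, 157.6]
eef_rot: [-1.996, -2.424, -0.001]
contact_force: [0.0, -0.1, -0.2]
grip_width: 1.004
grip_force: 0.0
```

```bash
python3 - <<'E'
from h import *
from cell import bot
o=bot.get_obs();print(o["time_s"],o["position"],o["qpos"].round(2))
print(plan(o,(637,131),73,10.9))
c=bot.capture("wrist");cv2.imwrite("pics/w9.png",c["img"][...,::-1])
c=bot.capture("top");ce,sz,a,P=rect(c,mask(c,"blue"),(134,186),20,39);print("arrows",ce,sz,a)
c=dict(np.load("top0.npz"))
ce,sz,a,P=rect(c,mask(c,"blue")|mask(c,"grey"),(226,154),15,26);print(ce,sz,cv2.minEnclosingCircle(P.astype(np.float32)))
E
```

```text
19.025 [636.70969633 134.58535853 157.63593817] [-0.66  0.66  0.58  1.68 -0.43  0.93  0.28]
(array([-0.025, -0.002,  0.564]), array([-0.0001, -0.0005,  0.0008]), np.float64(-0.2))
arrows [0. 0.] [0. 0.] 0.0
[638.55328369 132.10176086] [54.94510651 53.00178909] ((638.2985229492188, 132.2665557861328), 28.654085159301758)
```

View pics/w9.png

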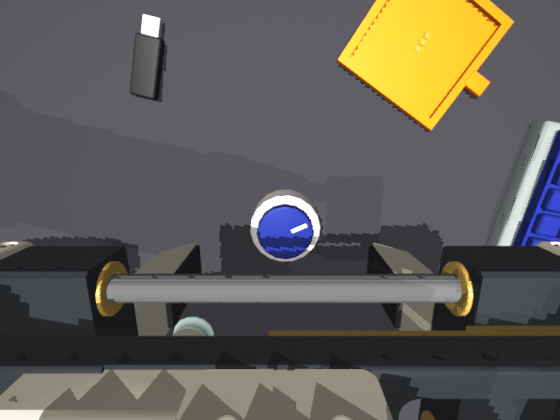

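The dial (285,230) is centred between the fingers, and the jar (192,325) is clear of them. Descend and grip.

>>> apply_moves([
  {"x": -0.012,"y": 0,"z": 0.25,"ax": 0,"ay": 0,"az": 0,"hand": 0.1},
  {"x": -0.012,"y": 0,"z": 0.45,"ax": 0,"ay": 0,"az": 0,"hand": 0.1},
  {"x": -0.012,"y": 0,"z": 0.56,"ax": 0,"ay": 0,"az": 0,"hand": 0.1},
  {"x": -0.012,"y": 0,"z": 0.56,"ax": 0,"ay": 0,"az": 0,"hand": 0.1},
  {"x": -0.012,"y": 0,"z": 0.56,"ax": 0,"ay": 0,"az": 0,"hand": 1},
  {"x": -0.012,"y": 0,"z": 0.56,"ax": 0,"ay": 0,"az": 0,"hand": 1},
  {"x": -0.012,"y": 0,"z": 0.56,"ax": 0,"ay": 0,"az": 0,"hand": 1},
  {"x": -0.012,"y": 0,"z": 0.56,"ax": 0,"ay": 0,"az": 0,"hand": 1},
])

```text
time_s: 20.12
position: [638.0, 129.5, 74.7]
eef_rot: [2.001, 2.421, 0.002]
contact_force: [-0.7, 0.3, 3.8]
grip_width: 0.582
grip_force: 30.0
```

>>> apply_moves([
  {"x": 0,"y": 0,"z": 0,"ax": 0,"ay": 0,"az": 0,"hand": 1},
  {"x": 0,"y": 0,"z": 0,"ax": 0,"ay": 0,"az": 0,"hand": 1},
])

```text
time_s: 20.38
position: [638.0, 129.5, 74.7]
eef_rot: [2.002, 2.421, 0.002]
contact_force: [-1.2, 0.8, 5.4]
grip_width: 0.582
grip_force: 30.0
```

>>> apply_moves([
  {"x": 0,"y": 0,"z": -0.1,"ax": 0,"ay": 0,"az": 0,"hand": 1},
  {"x": 0,"y": 0,"z": -0.4,"ax": 0,"ay": 0,"az": 0,"hand": 1},
  {"x": 0,"y": 0,"z": -0.6,"ax": 0,"ay": 0,"az": 0,"hand": 1},
  {"x": 0,"y": 0,"z": -0.6,"ax": 0,"ay": 0,"az": 0,"hand": 1},
])

```text
time_s: 20.88
position: [638.9, 129.4, 167.0]
eef_rot: [2.0, 2.419, 0.006]
contact_force: [-0.4, 0.0, -2.7]
grip_width: 0.581
grip_force: 30.0
```

```bash
python3 - <<'E'
from h import *
from cell import bot
o=bot.get_obs();print(o["time_s"],o["position"],o["qpos"].round(2),o["grip_width"]*92)
print(plan(o,(392.5,-277.7),163,None),plan(o,(392.5,-277.7),163,-20))
E
```

```text
20.875 [638.91833366 129.37947859 167.04260832] [-0.66  0.65  0.59  1.68 -0.43  0.94  0.28] 53.44850706348457
(array([-2.357, -2.123,  0.016]), array([ 0.0015, -0.0001,  0.    ]), np.float64(0.0)) (array([-2.357, -2.123,  0.016]), array([ 0.0014, -0.0005,  0.1713]), np.float64(-30.8))
```

>>> apply_moves([
  {"x": -0.786,"y": -0.708,"z": 0,"ax": 0,"ay": 0,"az": 0,"hand": 1},
  {"x": -0.786,"y": -0.708,"z": 0,"ax": 0,"ay": 0,"az": 0,"hand": 1},
  {"x": -0.786,"y": -0.708,"z": 0,"ax": 0,"ay": 0,"az": 0,"hand": 1},
  {"x": -0.786,"y": -0.708,"z": 0,"ax": 0,"ay": 0,"az": 0,"hand": 1},
])

```text
time_s: 21.38
position: [553.3, -9.4, 163.6]
eef_rot: [-2.007, -2.415, 0.003]
contact_force: [0.7, -0.1, -3.4]
grip_width: 0.58
grip_force: 30.0
```

>>> apply_moves([
  {"x": -0.786,"y": -0.708,"z": 0,"ax": 0,"ay": 0,"az": 0,"hand": 1},
  {"x": -0.786,"y": -0.708,"z": 0,"ax": 0,"ay": 0,"az": 0,"hand": 1},
  {"x": -0.786,"y": -0.708,"z": 0,"ax": 0,"ay": 0,"az": 0,"hand": 1},
  {"x": -0.786,"y": -0.708,"z": 0,"ax": 0,"ay": 0,"az": 0,"hand": 1},
])

```text
time_s: 21.88
position: [472.0, -143.9, 163.8]
eef_rot: [-2.006, -2.417, 0.001]
contact_force: [0.2, 1.2, -2.0]
grip_width: 0.579
grip_force: 30.0
```

>>> apply_moves([
  {"x": -0.785,"y": -0.707,"z": 0.1,"ax": 0,"ay": 0,"az": 0,"hand": 1},
  {"x": -0.785,"y": -0.707,"z": 0.1,"ax": 0,"ay": 0,"az": 0,"hand": 1},
  {"x": -0.785,"y": -0.707,"z": 0.1,"ax": 0,"ay": 0,"az": 0,"hand": 1},
  {"x": -0.785,"y": -0.707,"z": 0.1,"ax": 0,"ay": 0,"az": 0,"hand": 1},
  {"x": -0.785,"y": -0.707,"z": 0.1,"ax": 0,"ay": 0,"az": 0,"hand": 1},
  {"x": -0.785,"y": -0.707,"z": 0.1,"ax": 0,"ay": 0,"az": 0,"hand": 1},
  {"x": -0.785,"y": -0.707,"z": 0.1,"ax": 0,"ay": 0,"az": 0,"hand": 1},
])

```text
time_s: 22.75
position: [392.1, -276.7, 148.9]
eef_rot: [-1.999, -2.423, -0.0]
contact_force: [-0.7, -0.7, -2.5]
grip_width: 0.582
grip_force: 30.0
```

```bash
python3 - <<'E'
from h import *
from cell import bot
o=bot.get_obs();print(o["time_s"],o["position"],o["qpos"].round(2),o["grip_width"]*92)
print(plan(o,(392.5,-277.7),81,None))
c=bot.capture("wrist");cv2.imwrite("pics/w10.png",c["img"][...,::-1])
c=bot.capture("top");ce,sz,a,P=rect(c,mask(c,"blue"),(134,186),20,39);print("arrows",ce,sz,a)
E
```

```text
22.75 [ 392.09844625 -276.71894425  148.90419819] [ 0.05  0.43  0.6   2.12 -0.38  0.7   1.09] 53.5419570819825
(array([-0.007,  0.001,  0.453]), array([ 0.    , -0.0001,  0.    ]), np.float64(0.0))
arrows [554.36456299 389.68969727] [32.97737885 53.49230194] 10.617077827453613
```

View pics/w10.png

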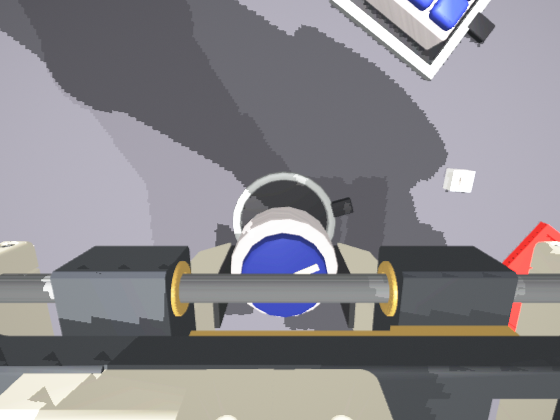

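The arrows are seated within 1 mm, and the dial lines up over its ring at (284,222). Lower with a 2 mm correction.

>>> apply_moves([
  {"x": -0.016,"y": 0,"z": 0.2,"ax": 0,"ay": 0,"az": 0,"hand": 1},
  {"x": -0.016,"y": 0,"z": 0.35,"ax": 0,"ay": 0,"az": 0,"hand": 1},
  {"x": -0.016,"y": 0,"z": 0.42,"ax": 0,"ay": 0,"az": 0,"hand": 1},
  {"x": -0.016,"y": 0,"z": 0.45,"ax": 0,"ay": 0,"az": 0,"hand": 1},
  {"x": -0.016,"y": 0,"z": 0.46,"ax": 0,"ay": 0,"az": 0,"hand": 1},
  {"x": -0.016,"y": 0,"z": 0.46,"ax": 0,"ay": 0,"az": 0,"hand": 1},
])

```text
time_s: 23.6
position: [392.0, -280.2, 80.4]
eef_rot: [2.001, 2.421, 0.0]
contact_force: [0.5, 0.2, -1.9]
grip_width: 0.58
grip_force: 30.0
```

>>> apply_moves([
  {"x": 0,"y": 0,"z": 0.01,"ax": 0,"ay": 0,"az": 0,"hand": 1},
  {"x": 0,"y": 0,"z": 0.018,"ax": 0,"ay": 0,"az": 0,"hand": 1},
  {"x": 0,"y": 0,"z": 0.018,"ax": 0,"ay": 0,"az": 0,"hand": 1},
  {"x": 0,"y": 0,"z": 0.018,"ax": 0,"ay": 0,"az": 0,"hand": 0.2},
  {"x": 0,"y": 0,"z": 0.018,"ax": 0,"ay": 0,"az": 0,"hand": 0},
  {"x": 0,"y": 0,"z": 0.018,"ax": 0,"ay": 0,"az": 0,"hand": 0},
  {"x": 0,"y": 0,"z": -0.3,"ax": 0,"ay": 0,"az": 0,"hand": 0},
  {"x": 0,"y": 0,"z": -0.6,"ax": 0,"ay": 0,"az": 0,"hand": 0},
])

```text
time_s: 24.6
position: [391.3, -280.0, 170.8]
eef_rot: [-2.001, -2.42, 0.001]
contact_force: [2.1, -0.5, -0.2]
grip_width: 0.996
grip_force: 0.0
```

>>> apply_moves([
  {"x": -0.9,"y": 0.5,"z": -0.8,"ax": 0,"ay": 0,"az": 0,"hand": 0},
  {"x": -0.9,"y": 0.5,"z": -0.8,"ax": 0,"ay": 0,"az": 0,"hand": 0},
  {"x": -0.9,"y": 0.5,"z": -0.8,"ax": 0,"ay": 0,"az": 0,"hand": 0},
  {"x": -0.9,"y": 0.5,"z": -0.8,"ax": 0,"ay": 0,"az": 0,"hand": 0},
  {"x": -0.9,"y": 0.5,"z": -0.8,"ax": 0,"ay": 0,"az": 0,"hand": 0},
  {"x": -0.9,"y": 0.5,"z": -0.8,"ax": 0,"ay": 0,"az": 0,"hand": 0},
])

```text
time_s: 25.35
position: [489.8, -397.2, 288.6]
eef_rot: [-2.0, -2.419, -0.001]
contact_force: [-0.6, -1.2, 0.0]
grip_width: 0.997
grip_force: 0.0
```

```bash
python3 - <<'E'
from h import *
from cell import bot
c=bot.capture("top");b=mask(c,"blue")
for n,uv,r in(("padc",(308,222),25),("stripc",(324,150),24),("arrc",(134,186),20),("dialc",(373,242),20)):
    ce,sz,a,P=rect(c,b,uv,r,39);print(n,ce.round(1),sz.round(),round(a,1))
ce,sz,a,P=rect(c,mask(c,"grey"),(270,176),12,32);print("jar",ce)
s=bot.capture("scene");cv2.imwrite("pics/s11.png",s["img"][...,::-1])
E
```

```text
padc [452.3 -97.9] [50. 53.] 66.7
stripc [ 655.3 -148.9] [69. 13.] 73.8
arrc [554.4 389.7] [33. 53.] 10.6
dialc [ 399.7 -268.1] [12. 31.] 40.4
jar [571.89794922   8.89415932]
```

View pics/s11.png

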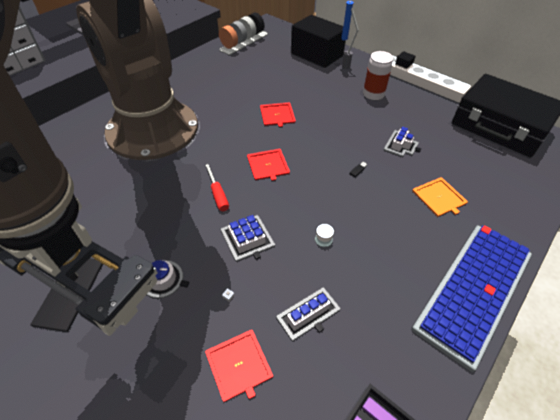

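Pad (248,232), strip (308,308) and arrows (403,138) sit flat in their cradles, and the jar is at its old pixel (325,235). The arm partly hides the dial (162,270), so I'll step aside and check it.

>>> apply_moves([
  {"x": 0,"y": 1,"z": 0,"ax": 0,"ay": 0,"az": 0,"hand": 0},
  {"x": 0,"y": 1,"z": 0,"ax": 0,"ay": 0,"az": 0,"hand": 0},
  {"x": 0,"y": 1,"z": 0,"ax": 0,"ay": 0,"az": 0,"hand": 0},
  {"x": 0,"y": 1,"z": 0,"ax": 0,"ay": 0,"az": 0,"hand": 0},
  {"x": 0,"y": 1,"z": 0,"ax": 0,"ay": 0,"az": 0,"hand": 0},
])

```text
time_s: 26.08
position: [636.7, -370.8, 289.7]
eef_rot: [-2.003, -2.419, 0.001]
contact_force: [-0.2, -0.8, -0.3]
grip_width: 1.0
grip_force: 0.0
```

```bash
python3 - <<'E'
from h import *
from cell import bot
s=bot.capture("scene");b=mask(s,"blue");vv,uu=np.nonzero(b);k=np.hypot(uu-162,vv-270)<22
P=w(s,np.c_[uu[k],vv[k]],37);print(k.sum(),cv2.minEnclosingCircle(P.astype(np.float32)),cv2.minAreaRect(P.astype(np.float32)))
c=bot.capture("top");ce,sz,a,P=rect(c,mask(c,"blue"),(373,242),20,39);print(ce,sz)
cv2.imwrite("pics/s12.png",cv2.resize(s["img"][200:340,80:280,::-1],None,fx=3,fy=3))
E
```

```text
0 ((0.0, 0.0), 0.0) ((0.0, 0.0), (0.0, 0.0), 0.0)
[0. 0.] [0. 0.]
```

View pics/s12.png

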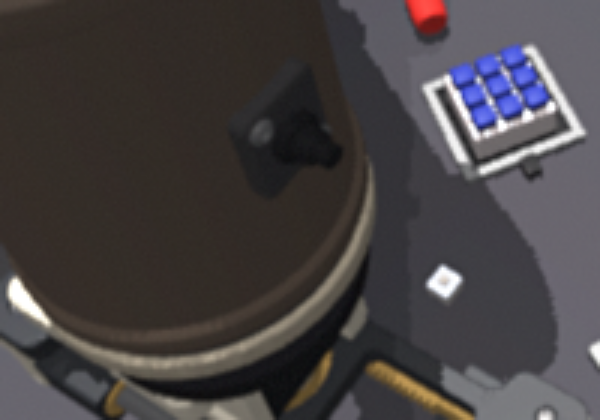

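The arm now hides the dial fully, while the pad (505,95) is clearly flat inside its lip. I'll move left.

>>> apply_moves([
  {"x": 1,"y": 0,"z": 0,"ax": 0,"ay": 0,"az": 0,"hand": 0},
  {"x": 1,"y": 0,"z": 0,"ax": 0,"ay": 0,"az": 0,"hand": 0},
  {"x": 1,"y": 0,"z": 0,"ax": 0,"ay": 0,"az": 0,"hand": 0},
  {"x": 1,"y": 0,"z": 0,"ax": 0,"ay": 0,"az": 0,"hand": 0},
])

```text
time_s: 26.68
position: [609.4, -220.8, 290.5]
eef_rot: [-1.998, -2.423, -0.003]
contact_force: [0.2, 0.6, -0.0]
grip_width: 1.005
grip_force: 0.0
```

>>> apply_moves([
  {"x": 1,"y": 0,"z": 0,"ax": 0,"ay": 0,"az": 0,"hand": 0},
  {"x": 1,"y": 0,"z": 0,"ax": 0,"ay": 0,"az": 0,"hand": 0},
  {"x": 1,"y": 0,"z": 0,"ax": 0,"ay": 0,"az": 0,"hand": 0},
  {"x": 1,"y": 0,"z": 0,"ax": 0,"ay": 0,"az": 0,"hand": 0},
  {"x": 1,"y": 0,"z": 0,"ax": 0,"ay": 0,"az": 0,"hand": 0},
])

```text
time_s: 27.3
position: [581.6, -78.1, 290.4]
eef_rot: [2.004, 2.418, -0.001]
contact_force: [-0.9, -0.3, -0.3]
grip_width: 0.999
grip_force: 0.0
```

```bash
python3 - <<'E'
from h import *
from cell import bot
c=bot.capture("top");ce,sz,a,P=rect(c,mask(c,"blue"),(373,242),20,39);print(len(P),ce,sz)
s=bot.capture("scene");vv,uu=np.nonzero(mask(s,"blue"));k=np.hypot(uu-162,vv-270)<22
P=w(s,np.c_[uu[k],vv[k]],39);print(k.sum(),cv2.minEnclosingCircle(P.astype(np.float32)) if k.any() else 0)
def X(c,u,v):
    d=c["depth"][v,u];p=np.array([(u-c["cx"])/c["fx"]*d,(v-c["cy"])/c["fy"]*d,d]);return (c["R"].T@(p-c["t"])).round(1)
print([X(c,u,v)[2] for u,v in((370,236),(376,236),(373,230),(373,240))])
E
```

```text
131 [ 391.78286743 -276.72009277] [32.58876419 35.36210632]
265 ((393.2504577636719, -278.31036376953125), 20.73258399963379)
[np.float64(33.8), np.float64(38.2), np.float64(7.6), np.float64(42.3)]
```

The dial is centred within 1–2 mm of its cradle and at seated height. Handing in.

```bash
python3 -c "
from cell import bot
print(bot.sign_off())"
```

```text
the job is handed in; nothing more can be done
None
```

All four modules are in their matching cradles and released, each centred within about 2 mm by the cameras; the jar was left standing where it was, and the job was handed in at about 27 s of the 96 s allowed.

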